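# Roll the rock core onto the sensor line and record it

## Task

Push the top of the lying rock core sideways with the fingertips so that it rolls along the measuring board and comes to rest on the white line, its axis right above the line and parallel to it; roll it, do not grip, drag or lift it. Then, with the core resting on the line, press the button on the bench meter fully down with a fingertip to record the reading, and let it come up again. Leave the other samples where they stand.

Things in the scene. Friction and masses are not known exactly. Their poses are not given: they have to be found in the camera images.
- core: the rock core: a smooth-ground grey stone cylinder, 50 mm in diameter, 120 mm long, about 0.6 kg, lying on the measuring board at one side of the white line (either side), nearly parallel to it. Origin at its centre, on its axis, 25 mm above the mat; x runs along the cylinder; z points up at the start and turns as it rolls. It rolls easily but stops within a few mm when pushed slowly
- line (a point): middle of the white line (4 by 200 mm) painted on the black mat of the measuring board, at the mat's upper face, 16 mm above the table, on which the core rolls. x runs along the line, y across it (the direction of rolling), z up. The fixed board, 220 mm along x and 360 mm along y, is centred here. A flat paper tag stuck on the mat opposite the core is no obstacle
- record_top (a point): centre of the upper face of the only button of the bench meter, a fixed grey box 160 by 100 mm and 40 mm high beside the board; the white button is 28 mm across in a black housing on top of the box, near the edge towards the robot, and is pressed straight down
- record (a joint): travel of that button in m: 0 when up, 0.006 fully down; a spring of 4 N at full travel brings it back up
- stub: bystander: a short stone core standing upright on the table, 50 mm in diameter and 60 mm high; origin at the centre of its underside
- block: bystander: a reddish stone block, 60 by 60 mm and 70 mm high, beyond the board; origin at the centre of its underside
- pot: bystander: an open cardboard sample cup, 48 mm across the rim and 45 mm high, beyond the board; origin at the centre of its underside
There are look-alikes about, which are no part of the job. Leave any blue look-alike of the core alone.

How it is judged (in metres and radians):
On the way, in this order (a step that is already met when the one before it is completed fails the run):
1. the core has turned over by rolling (at least 1.8 rad about its axis) (angle between core's own z axis and vertical above 1.8 rad), for 0.02 s.
2. the core lies at rest on the line, not touched (y of core in the frame of line between -0.007 and 0.007 m and x of core in the frame of line between -0.06 and 0.06 m and angle between the x axis of core and the x axis of line, either way round below 0.12 rad and z of core in the frame of line between 0.02 and 0.03 m and linear speed of core below 0.008 m/s and angular speed of core below 0.3 rad/s and contact force between the fingers and core below 0.05 N), for 0.2 s.
3. the button is pressed down with the core on the line (y of core in the frame of line between -0.007 and 0.007 m and x of core in the frame of line between -0.06 and 0.06 m and angle between the x axis of core and the x axis of line, either way round below 0.12 rad and z of core in the frame of line between 0.02 and 0.03 m and value of joint record above 0.0045 m), for 0.05 s.
At the end, for the whole second after the job is handed in: The core rests on the mat with its axis within 7 mm of the middle of the line (sideways), within 0.12 rad of parallel to it and its centre within 60 mm of the line's middle lengthways; the button has been pressed at least 4.5 mm down after that and is up again (below 2 mm); everything is at rest (y of core in the frame of line between -0.007 and 0.007 m and x of core in the frame of line between -0.06 and 0.06 m and angle between the x axis of core and the x axis of line, either way round below 0.12 rad and z of core in the frame of line between 0.02 and 0.03 m and linear speed of core below 0.008 m/s and angular speed of core below 0.3 rad/s and value of joint record below 0.002 m); the robot touches nothing.
It fails at once if the core is lifted more than 8 mm off the mat (z of core in the frame of line above 0.033 m).
It fails at once if the core falls off the board (z of core in the frame of line below 0.017 m).
It fails at once if the button is pressed (over 2.5 mm) while the core is not on the line (value of joint record above 0.0025 m and not (y of core in the frame of line between -0.007 and 0.007 m and x of core in the frame of line between -0.06 and 0.06 m and angle between the x axis of core and the x axis of line, either way round below 0.12 rad and z of core in the frame of line between 0.02 and 0.03 m)).
It fails at once if a bystander (standing core, stone block, sample cup) is moved more than 12 mm or tipped (distance of any of stub, block, pot from where it was at the start of the episode above 0.012 m or angle between any of stub, block, pot's own z axis and vertical above 0.2 rad).
It also fails if it takes over 56 s, if anything falls off the work surface, if the arm or the gripper's body presses on something with over 40 N, if the wrist force passes 120 N, or if a joint passes its speed limit or range.

## Robot

A 7-joint arm with a two-finger parallel gripper is mounted at the origin on the work surface. World frame = base frame: x ahead of the robot, y to its left, z up, the work surface at z = 0. Lengths are in mm, angles in rad, forces in N, time in s.
With the tool pointing down it reaches from about 425 to 875 mm from the base axis. Payload 4.7 kg.
Tool frame: the origin (TCP) lies midway between the tips of the shut fingers; the grasp point (between the pads) lies 19 mm behind it; z points along the fingers, y is the line along which they close (so a half turn about z gives the same grasp; the last joint's range is limited). The gripper opens to 87 mm and grips with 3 to 60 N. Pads are 19 mm wide; open, the fingers measure 117 mm over their backs; the gripper's body (75 mm by 190 mm) begins 51 mm behind the grasp point.
Start: joints at [1.261, 0.321, -0.07, 1.45, 0.023, 1.371, -0.057], TCP at [206.792, -616.249, 222.587] pointing down, gripper open.
Joint ranges: [-2.86, 2.86], [-0.3, 2.09], [-1.38, 1.24], [0.06, 2.45], [-1.56, 4.7], [0.09, 2.05], [-2.69, 2.69]. Speed limits (rad/s): [2.57, 2.57, 3.14, 3.14, 3.14, 3.14, 3.14].

## Interface

Orientations are given as a rotation vector (axis times angle).
In Python, from bench import robot, optics, workorder gives the robot as it stands.
- The arm moves only by the shell command python3 -m crank 'ROWS' [FORCE]. ROWS is JSON, one flat list of numbers, 5 for each row, row after row: the gripper's target within -1 to 1 (fully open at 1, half-way at 0, shut at -1), then the shift along the world's x, y, z as a fraction of full scale, then the turn about the world's z as a fraction of full scale. In form: [hand, dx, dy, dz, yaw, hand, dx, dy, dz, yaw, ...]. A call has 1 to 20 rows; each row is the pose to reach, as a shift and turn from the pose commanded when the call began; what a row does not reach only later rows make up. Full scale, the value 1, is 0.5 m for a shift and 30 degrees for a turn. A row lasts 1/8 s, in which the tool goes at most 62.5 mm and 10.7 degrees, less where a joint would pass 70% of its speed; a pose out of reach is approached as far as the arm can. A call with a number of a shift or a turn outside -1 to 1 is refused whole. A call with a gripper value outside its range is refused whole. The fingers move at their own pace and stop on an object; FORCE is the grip in N (left out, the last holds). Time passes only in rows, so rows that repeat a pose let the fingers close. It gives the time, the measured TCP pose, the force, the opening and the grip force at its end, in the units of the state.
- robot.get_obs(): the state, without advancing time (a new reading comes with each control period).
- optics.get_image(name): name is "scene" or "top" or "wrist"; returns a dict with "img" (400x640x3 uint8, blue, green, red), "z_map" (400x640 float32, mm along the optical axis (not along the pixel's ray), 0 where there is no reading), "fx", "fy", "cx", "cy" (pixels), "dist_coeffs" ([k1, k2, p1, p2, k3] as OpenCV has them; the pictures are not rectified), "R" (3x3) and "t" (3): a world point X has camera coordinates R X + t. Camera axes: x right, y down, z forward; pixel columns grow to the right and rows downward; lengths in mm; the calibration is good to about 2 mm. A picture is of the moment at which its call begins.
- workorder.hand_in(): hands the job in; it is judged then, once.
Trained networks look in a picture, given as the dict that the camera call returned (one of the last four; its "shot" number tells which), for a name from the list of things; names that differ only in an ending like _2 or _b are one class to them, and where a whole thing is asked for, a point or a joint stands for the part that bears it (a point fixed in the world has none). Each returns a list of dicts, best first, with "score" (0 to 1); they miss things now and then, are a little off and sometimes report something else, mostly with a low value. They report only what shows in the picture. A call takes as long as a camera call. They do not tell look-alikes from the thing itself.
- optics.cut_out(picture, target): "pixels" (400x640 bool, what is visible of it) and "xy" ([column, row] in pixels, amid what is visible of it).
The state is a dict: "time_s": time; "joints": joint angles; "joint_vel": joint speeds; "joint_efforts": joint torques, N m; "tcp_pos": TCP position; "orientation": TCP orientation; "wrist_force": force on the tool from outside, world axes, zero at the start; "moment": the same for the moment, N m; "finger_gap": finger opening in mm; "gripper_force": force on a finger pad.
Only numpy, scipy, OpenCV 4.12 (cv2) and the standard library are available. Lean on these libraries where they do the work, as an engineer would, in place of code of your own. Each camera call takes 0.05 s, during which the arm holds its last target. There are 200 camera calls.

## Working session

There is one attempt and no reset: what is moved stays moved. The work goes in short steps, Python scripts to look and compute and a shell command to move; the robot and the scene stay as the last step left them, time stands still between calls to the robot, and variables do not carry over. Pictures are saved under pics/ and viewed, at most 10 in all, crops included, and the job is handed in when it is done.

```bash
mkdir -p pics; cat > h.py <<'E'
import numpy as np, cv2
from bench import robot, optics, workorder
def pts(p, mask=None):
    z=p["z_map"]; m=(z>0) if mask is None else (mask&(z>0))
    v,u=np.nonzero(m)
    K=np.array([[p["fx"],0,p["cx"]],[0,p["fy"],p["cy"]],[0,0,1.]])
    n=cv2.undistortPoints(np.c_[u,v].astype(float).reshape(-1,1,2),K,np.array(p["dist_coeffs"],float)).reshape(-1,2)
    d=z[v,u].astype(float); C=np.c_[n*d[:,None],d]
    return (C-np.array(p["t"]))@np.array(p["R"]), np.c_[u,v]
E
python3 - <<'E'
from h import *
s=robot.get_obs(); print({k:np.round(v,3) for k,v in s.items()})
for n in("scene","top"):
    p=optics.get_image(n); cv2.imwrite(f"pics/{n}1.png",p["img"])
    for t in("core","record_top","stub","block","pot"):
        for r in optics.cut_out(p,t)[:3]:
            X,_=pts(p,r["pixels"])
            if len(X): print(n,t,round(r["score"],2),np.round(r["xy"]),len(X),np.median(X,0).round(),X.min(0).round(),X.max(0).round())
E
```

```text
{'time_s': np.float64(0.0), 'joints': array([ 1.261,  0.322, -0.07 ,  1.452,  0.023,  1.371, -0.057]), 'joint_vel': array([ 0.   ,  0.001,  0.001, -0.   ,  0.   ,  0.   , -0.001]), 'joint_efforts': array([-0.0000e+00, -4.9129e+01, -4.0400e-01, -3.1252e+01, -6.4000e-02,
        4.4000e-02,  0.0000e+00]), 'tcp_pos': array([ 206.583, -615.723,  221.456]), 'orientation': array([-3.099e+00, -5.060e-01,  1.000e-03]), 'wrist_force': array([0.632, 0.197, 0.48 ]), 'moment': array([0.002, 0.005, 0.012]), 'gripper_force': np.float64(0.0), 'finger_gap': np.float64(86.934)}
scene core 0.77 [424. 205.] 930 [802. 242.  44.] [751. 193.  -5.] [832. 358.  54.]
scene core 0.69 [376. 108.] 350 [470. 418.  47.] [440. 402.   0.] [489. 451.  65.]
scene record_top 0.69 [149. 266.] 97 [ 479. -353.   61.] [ 465. -365.   53.] [ 488. -341.   66.]
scene stub 0.71 [373. 109.] 349 [471. 418.  47.] [440. 402.  -2.] [487. 484.  65.]
scene block 0.92 [379. 242.] 1099 [795.  74.  67.] [724.  49.  -4.] [822. 136.  75.]
scene pot 0.76 [325. 278.] 411 [767. -71.  27.] [747. -98.  -0.] [794. -51.  50.]
top core 0.96 [243. 147.] 540 [793. 255.  46.] [766. 197.  -2.] [829. 316.  55.]
top core 0.75 [254. 216.] 628 [574. 203.  62.] [511. 174.  11.] [633. 237.  71.]
top record_top 0.51 [438. 248.] 59 [ 477. -345.   61.] [ 465. -358.   52.] [ 489. -335.   66.]
top stub 0.53 [182. 247.] 314 [465. 426.  58.] [438. 408.  -3.] [493. 482.  65.]
top block 0.91 [294. 148.] 450 [783.  87.  68.] [758.  54. -10.] [850. 123.  76.]
top pot 0.46 [347. 154.] 149 [780. -77.  12.] [749. -96.  -1.] [794. -55.  47.]
```

```bash
ls pics
```

```text
scene1.png
top1.png
```

View pics/top1.png

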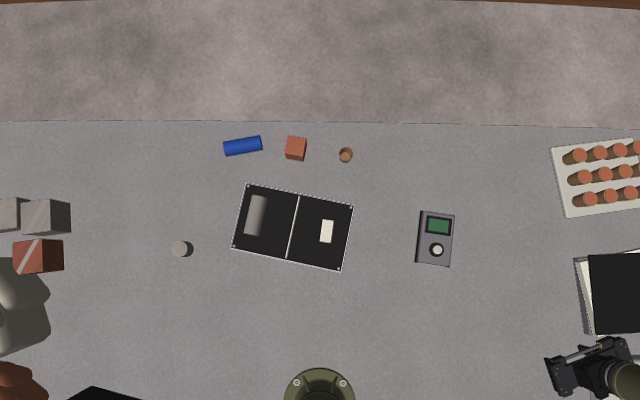

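View pics/scene1.png

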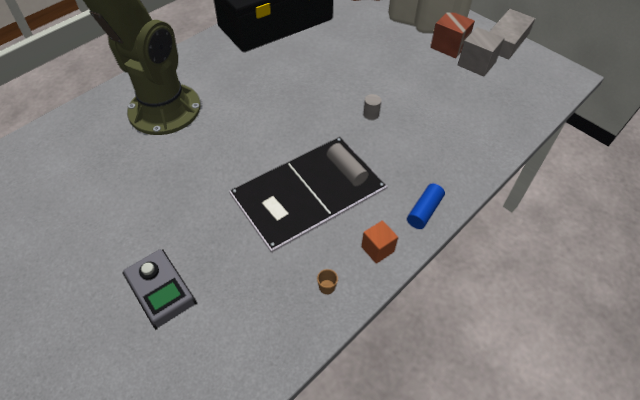

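The top view shows the grey core at (255,216), the line at (293,227), the paper tag at (326,231) and the button at (437,250). The blue core at (242,147) is the look-alike. In the scene view the same things are at (347,164) for the core, (310,188) for the line and (149,268) for the button.

```bash
cat >> h.py <<'E'
from scipy.optimize import least_squares
def ray(p,uv,zw):
    K=np.array([[p["fx"],0,p["cx"]],[0,p["fy"],p["cy"]],[0,0,1.]])
    n=cv2.undistortPoints(np.array(uv,float).reshape(-1,1,2),K,np.array(p["dist_coeffs"],float)).reshape(-1,2)
    R=np.array(p["R"]);c=-R.T@np.array(p["t"]); d=np.c_[n,np.ones(len(n))]@R
    return c+d*((zw-c[2])/d[:,2])[:,None]
def line(p,lo=150):
    """white line near (573,93..): centre, direction"""
    g=p["img"].min(2)>lo
    v,u=np.nonzero(g); X=ray(p,np.c_[u,v],16.)
    k=(abs(X[:,0]-560)<130)&(abs(X[:,1]-90)<75); X=X[k]
    n,lab=0,None
    m=np.zeros(g.shape,np.uint8); m[v[k],u[k]]=1
    n,lab,st,_=cv2.connectedComponentsWithStats(m)
    best=None
    for i in range(1,n):
        y,x=np.nonzero(lab==i)
        if len(x)<15: continue
        P=ray(p,np.c_[x,y],16.)[:,:2]; c=P.mean(0); U,S,V=np.linalg.svd(P-c,full_matrices=False)
        a=(P-c)@V[0]; w=(P-c)@V[1]
        if best is None or np.ptp(a)>best[2]: best=(c+V[0]*(a.max()+a.min())/2,V[0]*np.sign(V[0][0]),np.ptp(a),w.std())
    return best
def core(p,c0,d0,L):
    """points on the core: 3D points on board area above mat"""
    X,uv=pts(p); k=(X[:,2]>28)&(X[:,2]<80)&(np.hypot(X[:,0]-c0[0],X[:,1]-c0[1])<75); X=X[k]
    nrm=np.array([-d0[1],d0[0]])
    def f(q):
        th,o,zz=q; d=np.array([np.cos(th),np.sin(th)]); e=np.array([-d[1],d[0]])
        w=(X[:,:2]-np.array(c0))@e-o
        return np.hypot(w,X[:,2]-zz)-25
    r=least_squares(f,[np.arctan2(d0[1],d0[0]),0,41],loss="soft_l1",f_scale=2)
    th,o,zz=r.x; d=np.array([np.cos(th),np.sin(th)]); e=np.array([-d[1],d[0]])
    a=(X[:,:2]-np.array(c0))@d; mid=(np.percentile(a,1)+np.percentile(a,99))/2
    return np.array(c0)+o*e+mid*d, d, zz, len(X), np.percentile(a,99)-np.percentile(a,1), abs(r.fun).mean()
def rep(n,c0,lo=150):
    p=optics.get_image(n); l=line(p,lo); c=core(p,c0,l[1],None)
    e=np.array([-l[1][1],l[1][0]])
    print(n,"line",l[0].round(1),"ang",round(np.arctan2(l[1][1],l[1][0]),3),"len",l[2].round(),l[3].round(1))
    print("  core",c[0].round(1),"ang",round(np.arctan2(c[1][1],c[1][0]),3),np.round(c[2:],1),"rel x,y",((c[0]-l[0])@l[1]).round(1),((c[0]-l[0])@e).round(1))
    return p
E
python3 - <<'E'
from h import *
for n in("scene","top"):
    p=rep(n,(574,203))
    # white button top by colour, and board top height
    X,uv=pts(p); k=(abs(X[:,0]-477)<40)&(abs(X[:,1]+348)<40)
    w=p["img"][uv[:,1],uv[:,0]].min(1)>150
    B=X[k&w]; print("btn",len(B),B.mean(0).round(1), np.percentile(B[:,2],[10,50,90]).round(1)); 
    print(" ray",ray(p,uv[k&w],np.median(B[:,2])).mean(0).round(1))
    k=(abs(X[:,0]-560)<20)&(abs(X[:,1]-140)<10); print("mat z",np.median(X[k,2]).round(1))
    k=(abs(X[:,0]-500)<20)&(abs(X[:,1]-340)<20); print("table z",np.median(X[k,2]).round(1))
E
```

```text
scene line [538.2  91.3] ang -0.194 len 197.0 1.2
  core [570.4 206.1] ang -0.18 [ 41.  824.  119.6   2.4] rel x,y 9.4 118.9
btn 85 [ 473.8 -352.    61.4] [59.  61.6 63.9]
 ray [ 473.9 -352.    61.6]
mat z 16.1
table z -0.9
top line [541.   93.5] ang -0.193 len 194.0 1.0
  core [573.5 208.3] ang -0.186 [ 40.4 636.  117.6   1.3] rel x,y 10.0 118.9
btn 55 [ 475.9 -348.6   60.6] [58.1 60.6 62.7]
 ray [ 475.9 -348.6   60.6]
mat z 15.6
table z -0.8
```

```bash
python3 -m crank '[0,0.55,0.73,0,1, 0,0.55,0.73,0,1, 0,0.55,0.73,0,1, 0,0.55,0.73,0,1, 0,0.55,0.73,0,1, 0,0.55,0.73,0,1, 0,0.55,0.73,0,1, 0,0.55,0.73,0,1]'
python3 -m crank '[0,0.187,0.952,0,1, 0,0.187,0.952,0,1, 0,0.187,0.952,0,1, 0,0.187,0.952,0,1, 0,0.187,0.952,-0.1,1, 0,0.187,0.952,-0.245,1, 0,0.187,0.952,-0.245,1, 0,0.187,0.952,-0.245,1, 0,0.187,0.952,-0.245,1, 0,0.187,0.952,-0.245,1, 0,0.187,0.952,-0.245,1]'
python3 - <<'E'
from h import *
from scipy.spatial.transform import Rotation as R
s=robot.get_obs(); M=R.from_rotvec(s["orientation"]).as_matrix(); print(s["time_s"],s["tcp_pos"].round(1) if hasattr(s["tcp_pos"],"round") else s["tcp_pos"],"yang",np.arctan2(M[1,1],M[0,1]),M[:,2],s["joints"],s["finger_gap"],s["wrist_force"])
p=optics.get_image("wrist"); cv2.imwrite("pics/w1.png",p["img"])
E
```

```text
time_s: 1.7
tcp_pos: [484.6, -246.3, 223.1]
orientation: [-2.859, -1.302, -0.003]
wrist_force: [0.3, -1.1, -0.5]
finger_gap: 42.9
gripper_force: 0.0
time_s: 3.08
tcp_pos: [576.5, 222.6, 101.1]
orientation: [2.433, 1.984, 0.001]
wrist_force: [0.4, 0.1, 0.1]
finger_gap: 43.6
gripper_force: 0.0
3.075 [576.5 222.6 101.1] yang -0.20240603854030578 [ 0.001817   -0.00125592 -0.99999756] [ 0.19000945  0.44213455 -0.75796041  1.65833355  0.32718308  1.17103279
 -0.85113842] 43.59398494747972 [0.4460951  0.07482311 0.14772645]
```

View pics/w1.png

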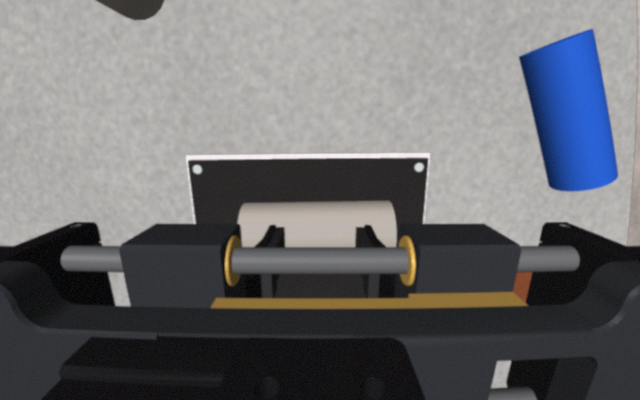

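```bash
python3 - <<'E'
from h import *
p=optics.get_image("wrist")
c=core(p,(572,207),(0.981,-.192),None); print(c, np.arctan2(c[1][1],c[1][0])); l=line(p); print(l)
E
```

```text
(array([571.48475468, 207.52537249]), array([ 0.98261098, -0.1856762 ]), np.float64(39.51357460404412), 6151, np.float64(116.42867234207122), np.float64(0.42602656435366837)) -0.18675998811432717
None
```

The wrist view shows the core lying parallel between the fingers at rows 200–245. Its fitted centre is (571.5, 207.5), which agrees with the other cameras. Next I lower behind the top.

```bash
python3 -m crank '[0,0,0.005,-0.03,0, 0,0,0.005,-0.05,0, 0,0,0.005,-0.065,0, 0,0,0.005,-0.073,0, 0,0,0.005,-0.073,0, 0,0,0.005,-0.073,0]'
```

```text
time_s: 3.92
tcp_pos: [575.2, 227.8, 63.8]
orientation: [-2.431, -1.989, -0.0]
wrist_force: [-1.5, 0.6, 2.8]
finger_gap: 43.5
gripper_force: 1.2
```

```bash
python3 -m crank '[0,-0.002,-0.01,0,0, 0,-0.004,-0.02,0,0, 0,-0.006,-0.03,0,0, 0,-0.008,-0.04,0,0, 0,-0.01,-0.05,0,0, 0,-0.012,-0.06,0,0, 0,-0.014,-0.07,0,0, 0,-0.016,-0.08,0,0]'; python3 -c "
from h import *
rep('top',(566,192)); rep('scene',(566,192))"
```

```text
time_s: 4.92
tcp_pos: [567.7, 188.4, 66.2]
orientation: [2.431, 1.989, 0.003]
wrist_force: [-3.7, 2.1, 14.8]
finger_gap: 43.5
gripper_force: 7.1
top line [559.8  89.8] ang -0.193 len 156.0 1.0
  core [604.9 182.2] ang -0.174 [40.  22.  42.9  0.8] rel x,y 26.6 99.3
scene line [538.2  91.3] ang -0.194 len 197.0 1.2
  core [566.9 186.5] ang -0.184 [ 41.7 719.  119.7   3. ] rel x,y 9.8 98.9
```

```bash
python3 -m crank '[0,-0.002,-0.01,0,0, 0,-0.004,-0.02,0,0, 0,-0.006,-0.03,0,0, 0,-0.008,-0.04,0,0, 0,-0.01,-0.05,0,0, 0,-0.0115,-0.058,0,0, 0,-0.012,-0.062,0,0, 0,-0.012,-0.064,0,0, 0,-0.012,-0.064,0.02,0, 0,-0.012,-0.064,0.06,0, 0,0,0.004,0.06,0, 0,0,0.004,0.06,0]'; python3 -c "
from h import *
rep('top',(564,172)); rep('scene',(564,172)); 
p=optics.get_image('wrist');c=core(p,(564,172),(0.981,-.192),None);print(c)"
```

```text
time_s: 6.52
tcp_pos: [567.5, 192.6, 95.3]
orientation: [-2.428, -1.993, -0.005]
wrist_force: [0.0, 0.7, -0.0]
finger_gap: 43.6
gripper_force: 0.0
top line [552.   91.3] ang -0.193 len 172.0 1.0
  core [586.2 167.2] ang -0.183 [ 40.2 247.   79.7   1.3] rel x,y 19.0 81.0
scene line [538.2  91.3] ang -0.194 len 197.0 1.2
  core [563.  168.9] ang -0.188 [ 41.4 862.  120.4   2.4] rel x,y 9.3 80.9
(array([563.98147853, 170.15799203]), array([ 0.98254004, -0.18605124]), np.float64(39.516237709029426), 5279, np.float64(115.6278419505023), np.float64(0.4216087044659616))
```

```bash
python3 -m crank '[0,-0.001,-0.006,-0.04,0, 0,-0.001,-0.006,-0.06,0, 0,-0.003,-0.014,-0.06,0, 0,-0.005,-0.026,-0.06,0, 0,-0.008,-0.04,-0.06,0, 0,-0.011,-0.054,-0.06,0, 0,-0.014,-0.068,-0.06,0, 0,-0.016,-0.082,-0.06,0, 0,-0.019,-0.096,-0.06,0, 0,-0.022,-0.11,-0.06,0, 0,-0.024,-0.124,-0.06,0, 0,-0.026,-0.134,-0.06,0, 0,-0.028,-0.14,-0.06,0, 0,-0.028,-0.143,-0.06,0, 0,-0.028,-0.143,-0.04,0, 0,-0.028,-0.143,0,0, 0,-0.015,-0.076,0,0, 0,-0.015,-0.076,0,0, 0,-0.015,-0.076,0,0]'; python3 -c "
from h import *
rep('top',(557,136)); rep('scene',(557,136)); 
p=optics.get_image('wrist');c=core(p,(557,136),(0.981,-.192),None);print(c)"
```

```text
time_s: 9.05
tcp_pos: [559.8, 150.9, 93.9]
orientation: [2.431, 1.989, -0.0]
wrist_force: [0.5, -0.4, 0.4]
finger_gap: 43.4
gripper_force: 0.0
top line [578.7  86.1] ang -0.192 len 117.0 1.0
  core [588.9 130.9] ang -0.166 [ 41.3 106.   60.1   1.2] rel x,y 1.4 46.0
scene line [538.2  91.3] ang -0.194 len 197.0 1.2
  core [556.4 134.2] ang -0.186 [ 41.3 868.  120.3   2.4] rel x,y 9.6 45.6
(array([557.35222325, 135.56103264]), array([ 0.98257209, -0.18588193]), np.float64(39.48650269591221), 6150, np.float64(115.55597469481751), np.float64(0.43268118148360135))
```

```bash
python3 -m crank '[0,0.002,0.009,-0.04,0, 0,0.002,0.009,-0.06,0, 0,0,0,-0.06,0, 0,-0.002,-0.012,-0.06,0, 0,-0.005,-0.026,-0.06,0, 0,-0.008,-0.04,-0.06,0, 0,-0.011,-0.054,-0.06,0, 0,-0.013,-0.068,-0.06,0, 0,-0.016,-0.082,-0.06,0, 0,-0.019,-0.096,-0.06,0, 0,-0.021,-0.108,-0.06,0, 0,-0.023,-0.118,-0.06,0, 0,-0.024,-0.124,-0.06,0, 0,-0.024,-0.124,-0.06,0, 0,-0.024,-0.124,-0.04,0, 0,-0.024,-0.124,0,0, 0,-0.014,-0.07,0,0, 0,-0.014,-0.07,0,0, 0,-0.014,-0.07,0,0]'; python3 -c "
from h import *
rep('scene',(550,103)); 
p=optics.get_image('wrist');c=core(p,(550,103),(0.981,-.192),None);print(c)"
```

```text
time_s: 11.58
tcp_pos: [552.7, 115.6, 93.6]
orientation: [2.432, 1.989, -0.001]
wrist_force: [-0.8, -0.4, -0.2]
finger_gap: 43.5
gripper_force: 0.0
scene line [651.   90.1] ang 1.379 len 152.0 1.3
  core [550.1 100.4] ang -0.187 [ 41.2 883.  120.    2.3] rel x,y -9.1 100.9
(array([550.95647367, 101.90557704]), array([ 0.98263177, -0.18556615]), np.float64(39.51092893512582), 6428, np.float64(115.6926821615142), np.float64(0.4275643030643721))
```

```bash
python3 -m crank '[0,0,0,-0.04,0, 0,0,0,-0.06,0, 0,0,0,-0.06,0, 0,-0.002,-0.008,-0.06,0, 0,-0.004,-0.018,-0.06,0, 0,-0.006,-0.028,-0.06,0, 0,-0.007,-0.036,-0.06,0, 0,-0.008,-0.041,-0.06,0, 0,-0.0085,-0.043,-0.06,0, 0,-0.0085,-0.043,-0.06,0, 0,-0.0085,-0.043,-0.05,0, 0,-0.0085,-0.043,0,0, 0,-0.0085,0.1,0.1,0,0,-0.0085,0.1,0.1,0,0,-0.0085,0.1,0.1,0]'; python3 -c "
from h import *
L={'scene':(538.2,91.3),'top':(541,93.5)}
for n in L:
    p=optics.get_image(n);c=core(p,(548,91),(0.981,-.193),None);r=c[0]-np.array(L[n]);print(n,c,'rel',r@[.981,-.193],r@[.193,.981])
    cv2.imwrite('pics/end_%s.png'%n,cv2.resize(p['img'][130:290,200:400],None,fx=3,fy=3))
p=optics.get_image('wrist');c=core(p,(548,91),(0.981,-.192),None);print(c)"
```

```text
time_s: 13.55
tcp_pos: [548.4, 168.0, 143.7]
orientation: [2.428, 1.993, 0.001]
wrist_force: [-0.1, -0.3, -0.7]
finger_gap: 43.7
gripper_force: 0.0
scene (array([548.58063218,  91.05116569]), array([ 0.98344306, -0.18121739]), np.float64(41.15279660215872), 891, np.float64(120.54185695404249), np.float64(2.3543741475903603)) rel 10.231425191583533 1.7593555558148526
top (array([552.22673526,  92.77725243]), array([ 0.98259774, -0.18574629]), np.float64(40.06381780968306), 639, np.float64(118.47344290543863), np.float64(1.3407602657612698)) rel 11.152917574389646 1.4577445418965103
(array([549.43530999,  92.54766935]), array([ 0.98225872, -0.1875308 ]), np.float64(39.377524593637155), 1963, np.float64(112.45341825826897), np.float64(0.4268509324104998))
```

View pics/end_top.png

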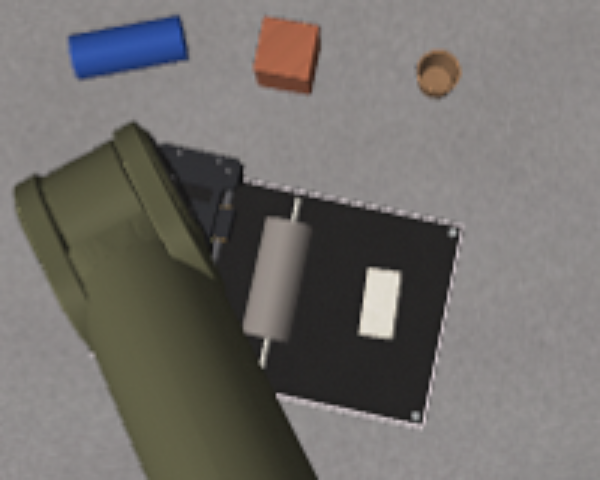

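The core sits over the line, which shows at (297,208) and (265,352) in the crop, on both ends of its axis. Now on to the button.

```bash
python3 -m crank '[-1,0,0,0.12,0, -1,0,-0.1,0.14,0, -1,-0.146,-0.8,0.14,-1, -1,-0.146,-0.8,0.14,-1, -1,-0.146,-0.8,0.14,-1, -1,-0.146,-0.8,0.14,-1, -1,-0.146,-0.8,0.14,-1, -1,-0.146,-0.8,0.14,-1, -1,-0.146,-0.8,0.14,-1, -1,-0.146,-0.8,0.14,-1, -1,-0.146,-0.8,0.14,-1]'
python3 - <<'E'
from h import *
p=optics.get_image("wrist"); cv2.imwrite("pics/w2.png",p["img"])
for n in ("wrist","scene","top"):
    p=optics.get_image(n)
    for r in optics.cut_out(p,"record_top")[:2]:
        X,uv=pts(p,r["pixels"]); w=p["img"][uv[:,1],uv[:,0]].min(1)>140
        if w.any(): print(n,r["score"],r["xy"],np.median(X[w],0).round(1),X[w].min(0).round(),X[w].max(0).round(),w.sum())
print(robot.get_obs()["tcp_pos"])
E
```

```text
time_s: 15.08
tcp_pos: [475.6, -232.5, 213.2]
orientation: [-2.862, -1.294, 0.0]
wrist_force: [-0.4, 0.6, 0.5]
finger_gap: 0.6
gripper_force: 0.0
[ 475.69139571 -233.38582287  213.64913915]
```

```bash
python3 -c "
from h import *
for n in ('wrist','scene','top'):
    p=optics.get_image(n); X,uv=pts(p); k=(abs(X[:,0]-475)<30)&(abs(X[:,1]+350)<30)&(X[:,2]>50); w=p['img'][uv[:,1],uv[:,0]].min(1)>140
    B=X[k&w]; print(n,len(B), len(B) and (np.median(B,0).round(1),((B.min(0)+B.max(0))/2).round(1),np.percentile(B[:,2],90)))
"
```

```text
wrist 0 0
scene 85 (array([ 474.1, -352.4,   61.5]), array([ 474.3, -352. ,   61.7]), np.float64(63.66175347827433))
top 0 0
```

View pics/w2.png

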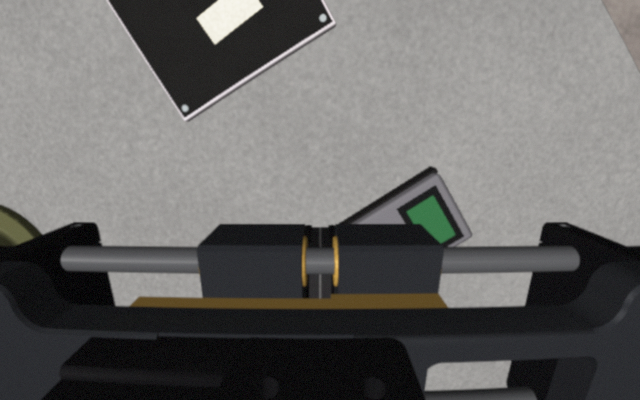

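The wrist view shows the meter with its screen at (432,218); the button is hidden behind the gripper. The scene camera confirms it at about (475, -350.5, 61.5).

```bash
python3 -m crank '[-1,0,-0.235,0,0, -1,0,-0.235,0,0, -1,0,-0.235,-0.1,0, -1,0,-0.235,-0.2,0, -1,0,-0.235,-0.277,0, -1,0,-0.235,-0.277,0, -1,0,-0.235,-0.277,0, -1,0,-0.235,-0.277,0]'
python3 -m crank '[-1,0,0,-0.008,0, -1,0,0,-0.016,0, -1,0,0,-0.022,0, -1,0,0,-0.026,0, -1,0,0,-0.028,0,-1,0,0,-0.028,0]'
```

```text
time_s: 16.58
tcp_pos: [477.0, -352.2, 77.5]
orientation: [2.86, 1.29, 0.003]
wrist_force: [-0.1, 0.2, 1.2]
finger_gap: 0.6
gripper_force: 0.0
time_s: 17.32
tcp_pos: [475.3, -351.1, 61.1]
orientation: [-2.863, -1.291, 0.001]
wrist_force: [-2.1, -0.1, 2.6]
finger_gap: 0.4
gripper_force: 0.8
```

```bash
python3 -m crank '[-1,0,0,-0.004,0, -1,0,0,-0.007,0, -1,0,0,-0.009,0, -1,0,0,-0.009,0]'; python3 -m crank '[-1,0,0,-0.002,0, -1,0,0,-0.004,0, -1,0,0,-0.004,0, -1,0,0,-0.004,0]'
```

```text
time_s: 17.82
tcp_pos: [475.6, -351.3, 56.7]
orientation: [2.864, 1.292, -0.0]
wrist_force: [-0.4, 0.9, 4.4]
finger_gap: 0.2
gripper_force: 1.8
time_s: 18.32
tcp_pos: [475.6, -351.3, 56.3]
orientation: [2.863, 1.291, -0.001]
wrist_force: [-4.2, 2.8, 13.0]
finger_gap: 0.5
gripper_force: 6.4
```

```bash
python3 -m crank '[-1,0,0,-0.003,0, -1,0,0,-0.003,0, -1,0,0,-0.003,0]'; python3 -m crank '[-1,0,0,0.02,0, -1,0,0,0.06,0, -1,0,0,0.15,0, -1,0,0,0.25,0,-1,0,0.3,0.25,0, -1,0,0.3,0.25,0, -1,0,0.3,0.25,0,-1,0,0.3,0.25,0, -1,0,0.3,0.25,0, -1,0,0.3,0.25,0]'; python3 -c "
from h import *
L={'scene':(538.2,91.3),'top':(541,93.5)}
for n in L:
    p=optics.get_image(n);c=core(p,(548,91),(0.981,-.193),None);r=c[0]-np.array(L[n]);print(n,c[1:],'rel',r@[.981,-.193],r@[.193,.981])
    X,uv=pts(p); k=(abs(X[:,0]-475)<30)&(abs(X[:,1]+350)<30)&(X[:,2]>45); w=p['img'][uv[:,1],uv[:,0]].min(1)>140
    B=X[k&w]; print(n,len(B), len(B) and (np.median(B,0).round(1)))
"
```

```text
time_s: 18.7
tcp_pos: [475.7, -351.3, 56.1]
orientation: [2.863, 1.291, -0.001]
wrist_force: [-7.2, 4.9, 20.5]
finger_gap: 0.7
gripper_force: 10.2
time_s: 19.95
tcp_pos: [475.3, -203.2, 177.9]
orientation: [-2.866, -1.287, 0.0]
wrist_force: [-0.0, -0.5, 0.3]
finger_gap: 0.2
gripper_force: 0.0
scene (array([ 0.98299715, -0.18362084]), np.float64(41.218819820976094), 891, np.float64(120.30304653169577), np.float64(2.3779703563127392)) rel 10.324995688367887 1.713119415099755
scene 88 [ 473.7 -352.1   60.8]
top (array([ 0.98210577, -0.18833018]), np.float64(40.28704988662049), 638, np.float64(118.51630045125214), np.float64(1.32856440046634)) rel 11.127501877539592 1.3840899661342043
top 0 0
```

```bash
python3 -m crank '[-1,0,0,0,0,-1,0,0,0,0]'; python3 -c "
from bench import workorder
print(workorder.hand_in())"
```

```text
time_s: 20.3
tcp_pos: [475.5, -201.4, 178.0]
orientation: [-2.864, -1.291, 0.0]
wrist_force: [0.6, -0.2, 0.8]
finger_gap: 0.5
gripper_force: 0.0
the job is handed in; nothing more can be done
None
```

The core was rolled onto the white line (measured about 1.5 mm off centre and 0.01 rad from parallel), the button was pressed to its hard stop and released, and the job was handed in at about 20 s; the hand-in gave no verdict, and the full press is inferred from about 5 mm of travel and the rising force.

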